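# Set the guarded push-to-turn selector of a stimulator

## Task

Set the stimulator to its calibration range: slide the clear guard open by its orange fin, reach into the well, push the selector knob in and, keeping it in, turn it clockwise from the white dot to the green dot (never on to the red one), then let it spring back up locked there. Be gentle: feel for the knob's bottom stop without ramming it, do not turn it by force while it is locked, and do not lean on the case. Finally slide the guard fully closed again, let go, and leave everything else on the desk as it is.

Things in the scene. Friction and masses are not known exactly. Their poses are not given: they have to be found in the camera images.
- console: The stimulator: desktop box, pale shell, blue side cheeks, dark level top panel, fixed to the desk. 236 mm deep (x), 344 wide (y), panel 108 mm above the desk (cheeks 2 mm higher). Origin: centre of underside; x points away from its socket front, y to its left, z up. It must never bear over 14 N: tool leaning on it, knob rammed on its stop (beyond the knob's spring) or turned against its lock.
- well (a point): Centre of the mouth of the round selector well, level with the panel; console axes. The well is 84 mm across, 62 mm deep to a flat floor, walls upright. On its axis stands the black knob: a bar grip 14 mm thick, 44 long, 30 tall, top 6 mm below the mouth when out; under it a 14 mm shaft. Only a partly opened gripper fits in. Two rails 9 mm high run along y, 62 mm either side.
- knob_out (a point): Where the centre of the knob's top is when out: on the well's axis, 6 mm below the mouth; fixed, console axes. Out, the knob is locked. Pushed straight in against a spring (6 N at first, 9 N far in) it meets a rubber stop (17 N/mm), 4 to 15 mm in: it differs each time, unmeasured. It turns only while within 1.3 mm of the stop: push slowly until the stop is felt, 11 to 15 N in all, and keep that.
- green_dot (a point): Centre of the green dot on the panel, 50 mm from the well's axis; console axes. Four dots 11 mm across lie on the far side of the well at 54 (white), 18 (yellow), -18 (green) and -54 (red) degrees from console x towards y. A white line on the knob's bar is its pointer. Let up within 5 degrees of a dot's direction, the knob springs out and locks there.
- dial (a joint): Angle of the selector knob, rad, growing clockwise seen from above. 0: pointer at the white dot, as at the start (within 0.05); 0.63 yellow, 1.26 green (wanted), 1.88 red (forbidden). The bar points along console angle 54 degrees minus this. Free when pushed in: turning takes under 0.1 N m.
- fin (a point): Centre of the orange upright fin on the sliding guard: 12 mm thick along console y, 46 mm along x, 22 mm tall, standing on a clear plate (114 mm in x, 108 in y) that lies just over the panel, its top 6 mm above it. The fin is 42 mm from the plate's centre, near its +y edge. Console axes.
- guard (a joint): How far the guard has slid towards console +y, m. 0: shut over the well; 0.110: fully open, clear of the well. It stays where it is left and slides with some 3 N. It may start a little ajar.
- mouse: Black computer mouse, 110 x 60 x 33 mm. Bystander. Origin: centre of the underside.
- gel_jar: White jar with blue lid, 72 mm across, 75 mm tall. Bystander. Origin: centre of the underside.
- headbox: Small white electrode box, 75 x 105 x 26 mm. Bystander. Origin: centre of the underside.
- alcohol: Clear bottle with red cap, 52 mm across, 130 mm tall. Bystander. Origin: centre of the underside.
- tape_roll: White roll of tape lying flat, 90 mm across, 19 mm high. Bystander. Origin: centre of the underside.
- trigger_plug: Grey plug, 55 x 22 x 14 mm. Bystander. Origin: centre of the underside.
- holder_red: Red electrode ring, 24 mm across, 10 mm high, lying on the console's panel near its left (+y) end, beside the rails. Bystander. Origin: centre of the underside.

How it is judged:
On the way, in this order (a step that is already met when the one before it is completed fails the run):
1. the guard is slid open (95 mm or more) (value of joint guard above 0.095 m), for 0.2 s.
2. the selector is turned to the green dot (value of joint dial between 1.127 and 1.387 rad), for 0.3 s.
At the end, for the whole second after the job is handed in: the knob rests at the green dot (within 0.13 rad) and the guard is shut (within 5 mm), both at rest and let go (all of step 2 and value of joint guard below 0.005 m and velocity of joint dial between -0.05 and 0.05 rad/s and velocity of joint guard between -0.01 and 0.01 m/s); the robot touches nothing.
It fails at once if the console bears more than 14 N: knob rammed on its stop or forced against its lock, or the case leant on (contact force between console and anything else above 14 N).
It fails at once if the knob is turned on past green towards red (value of joint dial above 1.57 rad).
It fails at once if a bystander is shifted by more than 25 mm (distance of any of mouse, gel_jar, headbox, alcohol, tape_roll, trigger_plug, holder_red from where it was at the start of the episode above 0.025 m).
It also fails if it takes over 72 s, if anything falls off the work surface, if the arm or the gripper's body presses on something with over 40 N, if the wrist force passes 120 N, or if a joint passes its speed limit or range.

## Robot

A 6-joint arm with a two-finger parallel gripper is mounted at the origin on the work surface. World frame = base frame: x ahead of the robot, y to its left, z up, the work surface at z = 0. Lengths are in m, angles in rad, forces in N, time in s.
With the tool pointing down it reaches from about 0.35 to 1 m from the base axis. Payload 7.1 kg.
Tool frame: the origin (TCP) lies between the finger pads; the fingertips stand 22 mm ahead of it and the grasp point (between the pads) lies 3 mm ahead of it; x points along the fingers, y is the direction in which the jaws open and shut, and the axes are right-handed (so a half turn about x gives the same grasp; the last joint's range is limited). The gripper opens to 85 mm and grips with 20 to 120 N. Pads are 22 mm wide; open, the fingers measure 114 mm over their backs; the gripper's body (76 mm by 85 mm) begins 54 mm behind the grasp point. The pads swing forward as they close: fully open they stand 13 mm farther back than shut.
Start: joints at [1.323, 0.423, 1.63, -0, 1.089, -0.019], TCP at [0.142, 0.609, 0.229] pointing down, gripper open.
Joint ranges: [-3, 3], [-0.9, 2.11], [0.09, 2.58], [-1.31, 4.45], [0.11, 2.69], [-2.54, 2.54]. Speed limits (rad/s): [2.39, 2.39, 3.01, 3.14, 3.14, 3.14].

## Interface

Orientations are given as a rotation vector (axis times angle).
In Python, from rig import manip gives the robot as it stands. The module is installed in compiled form; this text tells all that it offers. Calls block until the motion is done:
- manip.move_to(position, orientation): joint-space move of the TCP to a pose.
- manip.servo_line(position, orientation=None, rate=0.15): straight line of the TCP; orientation=None keeps the orientation; rate is the mean speed in m/s.
- manip.set_joints(angles): joint-space move.
- manip.command_gripper(opening, f_grip=None): finger opening in m; f_grip is the grip in N (None keeps the last); returns when the fingers have stopped.
- manip.hold(seconds).
- manip.solve_ik(position, orientation): joint angles nearest the present ones, or None.
- manip.camera(name): name is "scene" or "top" or "wrist"; returns a dict with "image" (480x640x3 uint8, red, green, blue), "fx", "fy", "cx", "cy" (pixels), "k1" (the pictures are not rectified: a ray, as slopes to the right and down, at radius r is drawn at 1 + k1 r^2 times it, then the intrinsics apply), "cam_to_world" (4x4, takes a point from camera to world coordinates); the wrist camera has in their place "mount" (4x4, takes a point from camera to tool coordinates, whose origin is the TCP and whose axes are the tool frame's). Camera axes: x right, y down, z forward; pixel columns grow to the right and rows downward; lengths in m; the calibration is good to about 2 mm. A picture is of the moment at which its call begins: read the wrist's pose just before it. There is no depth.
A pose or a line that the arm cannot do raises manip.IKError and nothing moves.
- manip.sign_off(): hands the job in, once; it reports no verdict.
Readings, each from a call of its own:
- manip.get_time(): time.
- manip.get_joint_positions(): joint angles.
- manip.get_joint_vel(): joint speeds.
- manip.get_tau(): joint torques, N m.
- manip.get_position(): TCP position.
- manip.get_ee_rot(): TCP orientation.
- manip.get_contact_force(): force on the tool from outside, world axes, zero at the start.
- manip.get_torque(): the same for the moment, N m.
- manip.get_width(): finger opening in m.
Only numpy, scipy, OpenCV 4.12 (cv2) and the standard library are available. Lean on these libraries where they do the work, as an engineer would, in place of code of your own. Each camera call takes 0.05 s, during which the arm holds its last target.

## Working session

There is one attempt and no reset: what is moved stays moved. The work goes in short steps, each a Python script; the robot and the scene stay as the last script left them, time stands still between calls to the robot, and variables do not carry over. Pictures are saved under pics/ and viewed, and the job is handed in when it is done.

```bash
mkdir -p pics; ls
python3 - <<'E'
from rig import manip
import cv2,json,numpy as np
for n in ["scene","top","wrist"]:
    print(manip.get_position(),manip.get_ee_rot())
    c=manip.camera(n)
    cv2.imwrite(f"pics/{n}0.png",c["image"][:,:,::-1])
    print(n,{k:(v if np.isscalar(v) else np.round(v,4).tolist()) for k,v in c.items() if k!="image"})
print(manip.get_time(),manip.get_contact_force(),manip.get_width())
E
```

```text
pics
[0.14159354 0.60818536 0.22814844] [ 0.17840973  1.56351444 -0.18082647]
scene {'fx': 601.8325831884966, 'fy': 601.8325831884966, 'cx': 330.7036101951969, 'cy': 252.24410183940398, 'k1': -0.04609535453140964, 'cam_to_world': [[0.1598, 0.6276, -0.7619, 1.5306], [0.9871, -0.0989, 0.1256, -0.1879], [0.0035, -0.7722, -0.6354, 0.946], [0.0, 0.0, 0.0, 1.0]]}
[0.1416027  0.60818559 0.22815771] [ 0.1784553   1.56352945 -0.18084245]
top {'fx': 442.5616560445115, 'fy': 442.5616560445115, 'cx': 317.533261306956, 'cy': 248.05303272226882, 'k1': -0.11140137710074294, 'cam_to_world': [[-0.0182, -0.9865, 0.1627, 0.3476], [-0.9998, 0.0166, -0.0114, -0.0093], [0.0085, -0.1629, -0.9866, 1.0649], [0.0, 0.0, 0.0, 1.0]]}
[0.1415885  0.60823365 0.22819894] [ 0.17847431  1.56350965 -0.18069306]
wrist {'fx': 431.58305134251276, 'fy': 431.58305134251276, 'cx': 322.8860324656897, 'cy': 242.79415743962807, 'k1': -0.0769790391351731, 'mount': [[-0.001, -0.3176, 0.9482, -0.1444], [1.0, -0.0005, 0.0009, -0.0005], [0.0002, 0.9482, 0.3176, -0.0817], [0.0, 0.0, 0.0, 1.0]]}
0.15 [0.16473493 0.85591402 0.4409972 ] 0.08545706654909357
```

View pics/scene0.png

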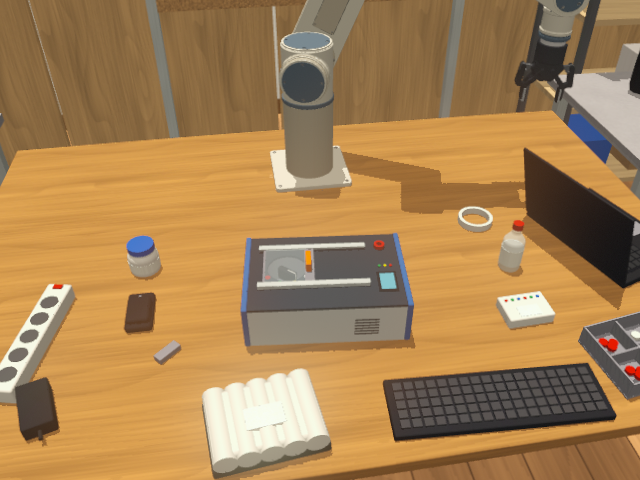

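View pics/top0.png

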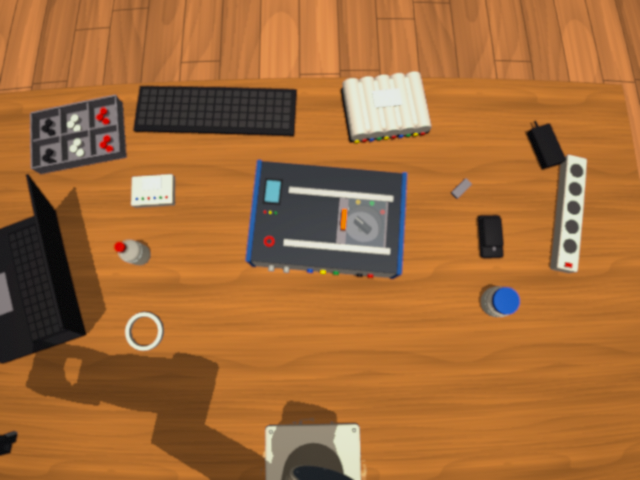

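View pics/wrist0.png

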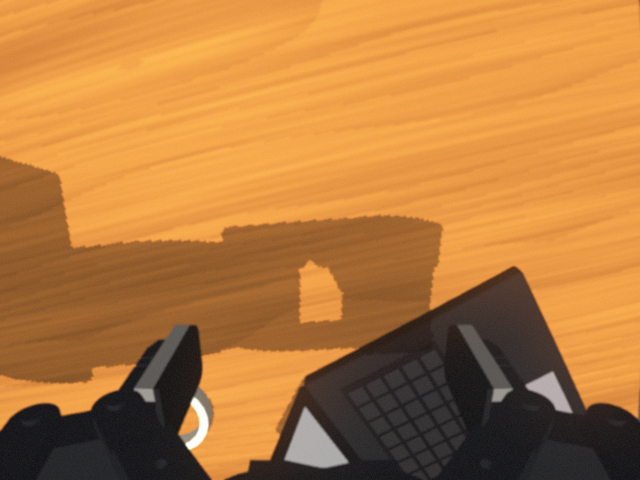

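The top view shows the console at about (250–405, 160–280), the orange fin near (344,219) and the knob near (362,226), under the plate. The socket front faces the robot. I'll enlarge that area.

Run:
```python
import cv2
a=cv2.imread("pics/top0.png")[150:290,240:415]
cv2.imwrite("pics/topc.png",cv2.resize(a,None,fx=4.5,fy=4.25,interpolation=cv2.INTER_CUBIC))
a=cv2.imread("pics/scene0.png")[225:350,235:415]
cv2.imwrite("pics/scenec.png",cv2.resize(a,None,fx=4.4,fy=4.4,interpolation=cv2.INTER_CUBIC))
```

```text
(no output)
```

View pics/topc.png

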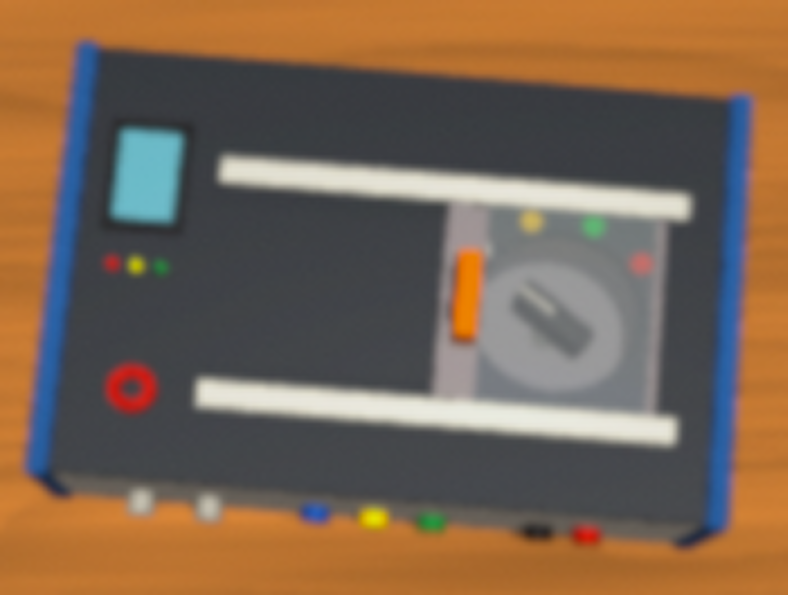

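View pics/scenec.png

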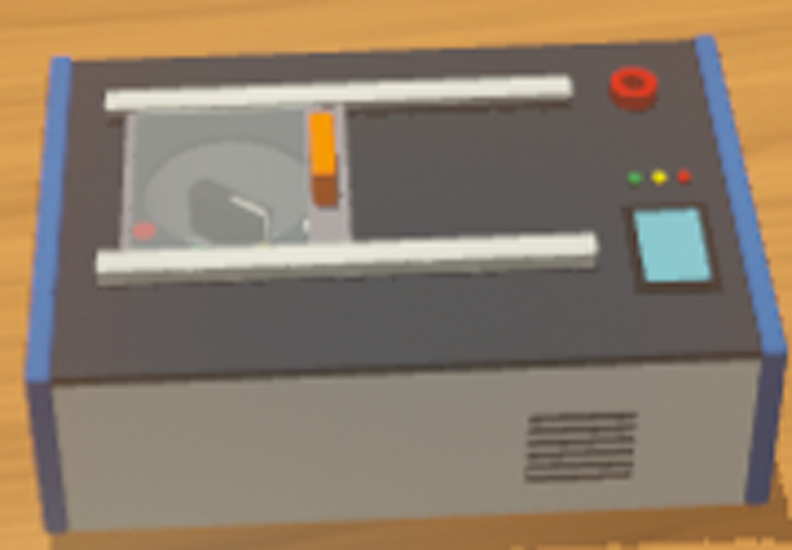

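```bash
cat > h.py <<'E'
from rig import manip
import numpy as np, cv2
from scipy.spatial.transform import Rotation as R
def pix2plane(c,T,uv,z):
    K=np.array([[c["fx"],0,c["cx"]],[0,c["fy"],c["cy"]],[0,0,1.]])
    out=[]
    for u,v in uv:
        xd=np.array([(u-c["cx"])/c["fx"],(v-c["cy"])/c["fy"]]); x=xd.copy()
        for _ in range(20): x=xd/(1+c["k1"]*(x@x))
        d=T[:3,:3]@np.array([x[0],x[1],1]); o=T[:3,3]
        out.append(o+d*(z-o[2])/d[2])
    return np.array(out)
def proj(c,T,P):
    P=np.atleast_2d(P); p=(P-T[:3,3])@T[:3,:3]; x=p[:,:2]/p[:,2:]
    x=x*(1+c["k1"]*(x**2).sum(1,keepdims=True))
    return x*[c["fx"],c["fy"]]+[c["cx"],c["cy"]]
def toolT():
    T=np.eye(4);T[:3,3]=manip.get_position();T[:3,:3]=R.from_rotvec(manip.get_ee_rot()).as_matrix();return T
def wrist(name=None):
    T=toolT(); c=manip.camera("wrist"); T=T@np.array(c["mount"])
    if name: cv2.imwrite(name,c["image"][:,:,::-1])
    np.savez("last.npz",T=T,**c)
    return c,T
def load(): 
    c=dict(np.load("last.npz")); return c,c["T"]
def down(yaw):
    # tool x down; tool y at heading yaw in world
    y=np.array([np.cos(yaw),np.sin(yaw),0]);x=np.array([0,0,-1.]);z=np.cross(x,y)
    return R.from_matrix(np.stack([x,y,z],1)).as_rotvec()
E
python3 - <<'E'
from h import *
print(np.round(R.from_rotvec(manip.get_ee_rot()).as_matrix(),3))
c=manip.camera("top");T=np.array(c["cam_to_world"])
f=lambda L:[(240+(u+.5)/4.5-.5,150+(v+.5)/4.25-.5) for u,v in L]
print(pix2plane(c,T,f([(78,42),(750,97),(724,525),(28,470)]),.110))
print("knob",pix2plane(c,T,f([(553,320)]),.102))
print("dots y g r",pix2plane(c,T,f([(532,222),(594,227),(642,264)]),.108))
print("fin",pix2plane(c,T,f([(469,290)]),.132))
print("ring",pix2plane(c,T,f([(132,389)]),.118))
E
```

```text
[[-0.     0.227  0.974]
 [-0.001  0.974 -0.227]
 [-1.    -0.001 -0.   ]]
[[ 0.71153245  0.11377382  0.11      ]
 [ 0.67585962 -0.2251432   0.11      ]
 [ 0.44664559 -0.20007686  0.11      ]
 [ 0.48089223  0.13652815  0.11      ]]
knob [[ 0.55702945 -0.1215866   0.102     ]]
dots y g r [[ 0.60863439 -0.11234879  0.108     ]
 [ 0.60550145 -0.14317631  0.108     ]
 [ 0.5851363  -0.16627757  0.108     ]]
fin [[ 0.56675078 -0.07815189  0.132     ]]
ring [[0.52079537 0.08519773 0.118     ]]
```

Run:
```python
from h import *
p=manip.get_position()
manip.servo_line(p+[0,0,.13],rate=.3)
yaw=np.radians(84.2)
manip.move_to([.53,-.09,.36],down(yaw))
print(manip.get_time(),manip.get_position(),manip.get_contact_force())
c,T=wrist("pics/w1.png")
```

```text
3.6 [ 0.53016038 -0.08937008  0.35999825] [-0.65585017  1.0720314   0.0209979 ]
```

View pics/w1.png

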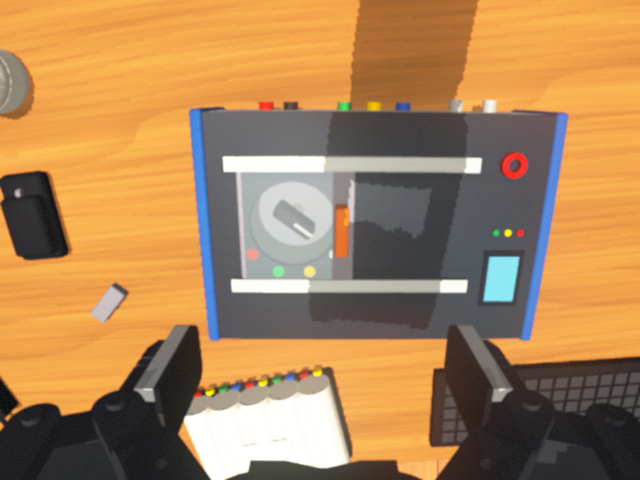

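The wrist view shows the console upside down, with the far side at the bottom. The fin is near (342,231), the knob near (295,218), the dots near (252,254), (278,271) and (310,271), and the plate edge near x=240.

Run:
```python
import cv2
a=cv2.imread("pics/w1.png")
cv2.imwrite("pics/w1a.png",cv2.resize(a[150:300,215:375],None,fx=4,fy=4,interpolation=cv2.INTER_CUBIC))
b=a[100:350,185:575]
cv2.imwrite("pics/w1b.png",cv2.resize(b,None,fx=2,fy=2,interpolation=cv2.INTER_CUBIC))
```

```text
(no output)
```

View pics/w1a.png

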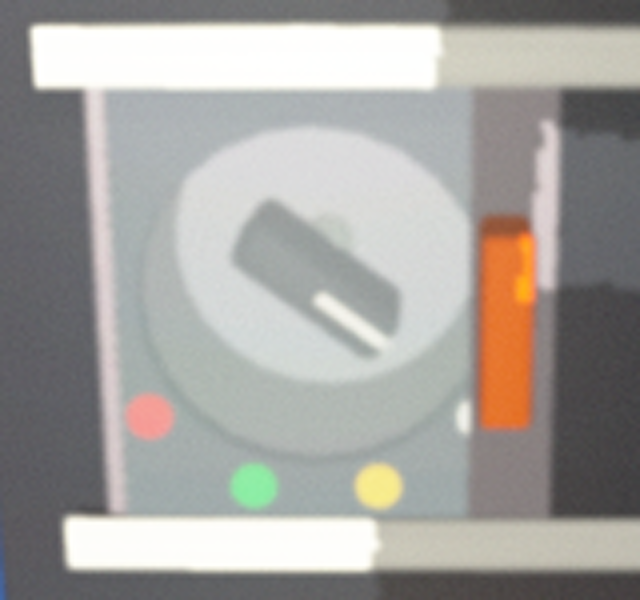

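View pics/w1b.png

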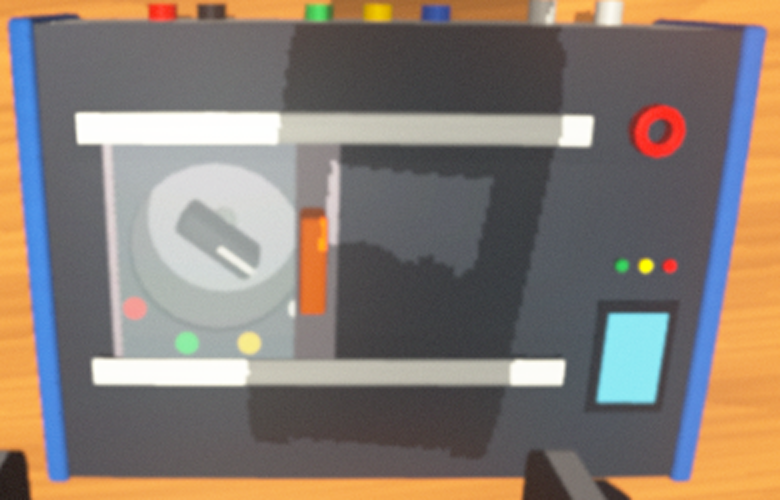

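```bash
cat > fit.py <<'E'
from h import *
from scipy.optimize import least_squares
c,T=load()
fb=lambda L:[(185+(u+.5)/2-.5,100+(v+.5)/2-.5) for u,v in L]
fa=lambda L:[(215+(u+.5)/4-.5,150+(v+.5)/4-.5) for u,v in L]
ch=pix2plane(c,T,fb([(12,18),(765,28),(692,478),(50,480)]),.110)
dots=pix2plane(c,T,fa([(378,486),(254,486),(149,417)]),.108)
print(ch); print(dots)
m=ch.mean(0); y1=ch[1]-ch[0];y2=ch[2]-ch[3]
print("centre",m,"yaws",[np.degrees(np.arctan2(-v[0],v[1])) for v in(y1,y2)],np.linalg.norm(y1),np.linalg.norm(y2), np.linalg.norm(ch[3]-ch[0]))
A=np.radians([18,-18,-54])
def res(p):
    return (p[:2]+.05*np.stack([np.cos(A+p[2]),np.sin(A+p[2])],1)-dots[:,:2]).ravel()
s=least_squares(res,[.557,-.12,-.1]);print("well",s.x,np.degrees(s.x[2]),s.fun*1000)
print("fin top",pix2plane(c,T,fa([(482,233),(534,236),(532,430),(481,430)]),.136-.0))
print("bar",pix2plane(c,T,fa([(270,200),(402,290),(375,355),(235,258)]),.102))
print("plate left edge",pix2plane(c,T,fa([(85,90),(110,512),(558,90),(552,515)]),.114))
print("line",pix2plane(c,T,fa([(316,297),(386,348)]),.102))
E
python3 fit.py
```

```text
[[ 0.44405823 -0.19823345  0.11      ]
 [ 0.48007921  0.13773918  0.11      ]
 [ 0.71019778  0.1155843   0.11      ]
 [ 0.67535951 -0.22374813  0.11      ]]
[[ 0.60902348 -0.11107855  0.108     ]
 [ 0.60594636 -0.14166963  0.108     ]
 [ 0.58532171 -0.16485506  0.108     ]]
centre [ 0.57742368 -0.04216453  0.11      ] yaws [np.float64(-6.119535131400646), np.float64(-5.861853333505522)] 0.33789808593616344 0.3411161164825463 0.2327042762931885
well [ 0.56015999 -0.12162445 -0.10043718] -5.754626582342381 [-0.00107002  0.05903897 -0.02242173 -0.09584293  0.02349175  0.03680396]
fin top [[ 0.54055034 -0.0797128   0.136     ]
 [ 0.54236622 -0.06842008  0.136     ]
 [ 0.58756802 -0.07259801  0.136     ]
 [ 0.58639485 -0.08415299  0.136     ]]
bar [[ 0.53587673 -0.12901862  0.102     ]
 [ 0.56119241 -0.10009387  0.102     ]
 [ 0.57696586 -0.10842742  0.102     ]
 [ 0.54916787 -0.13925405  0.102     ]]
plate left edge [[ 0.50359287 -0.1662136   0.114     ]
 [ 0.60688601 -0.17699996  0.114     ]
 [ 0.51456648 -0.05939036  0.114     ]
 [ 0.61854941 -0.06898834  0.114     ]]
line [[ 0.56083867 -0.12101965  0.102     ]
 [ 0.575448   -0.1055498   0.102     ]]
```

```bash
cat >> h.py <<'E'
YAW=np.radians(-5.8)
CX=np.array([np.cos(YAW),np.sin(YAW),0]);CY=np.array([-np.sin(YAW),np.cos(YAW),0])
WELL=np.array([.5602,-.1216,.108])
def C(x,y,z): # console axes about the well mouth, z world
    p=WELL+CX*x+CY*y; p[2]=z; return p
def F(): 
    f=manip.get_contact_force(); return np.round([f@CX,f@CY,f[2]],2)
def q(p):
    d=np.array(manip.get_position())-WELL; return np.round([d@CX*1000,d@CY*1000,(d[2]+.108)*1000],2)
E
python3 - <<'E'
from h import *
o=down(YAW+np.pi/2)
manip.move_to(C(0,.0456,.19),o)
manip.command_gripper(.028,20)
print(manip.get_time(),q(0),F(),manip.get_width())
c,T=wrist("pics/w2.png")
manip.servo_line(C(0,.0456,.155),rate=.1)
print(manip.get_time(),q(0),F())
manip.servo_line(C(0,.0456,.141),rate=.05)
print(manip.get_time(),q(0),F(),manip.get_joint_positions())
c,T=wrist("pics/w3.png")
E
```

```text
4.9667 [ -0.    45.55 190.17] [-0.14 -0.13 -0.23] 0.02789160235582519
5.5167 [-9.0000e-02  4.5580e+01  1.5472e+02] [ 0.3  -0.32  0.51]
5.95 [ -0.17  45.62 140.75] [-0.    0.12 -0.38] [-1.55039964e-01  4.60268237e-01  1.81394765e+00  3.54041267e-05
  8.67919397e-01 -1.62460883e+00]
```

View pics/w3.png

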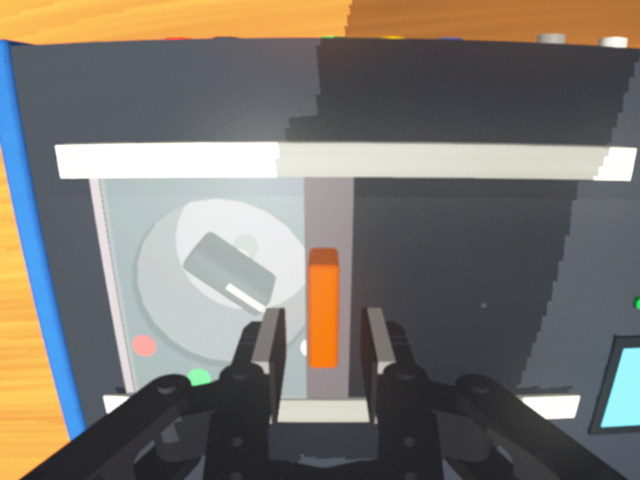

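The fin at (323,310) sits between the fingers, with clearance both sides. Now I'll push it open.

Run:
```python
from h import *
for y in [.054,.060,.090,.120]:
    manip.servo_line(C(0,y,.141),rate=.06)
    print(round(manip.get_time(),2),q(0),F())
```

```text
6.29 [1.0000e-01 5.4500e+01 1.4119e+02] [0.34 0.51 0.53]
6.54 [-1.0000e-02  6.0390e+01  1.4102e+02] [-0.51  0.1  -0.32]
7.19 [  0.    90.23 141.02] [-0.99 -1.09 -0.08]
7.84 [-3.0000e-02  1.2027e+02  1.4099e+02] [-0.38 -0.15 -0.01]
```

Run:
```python
from h import *
c,T=wrist("pics/w4.png")
```

```text
(no output)
```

View pics/w4.png

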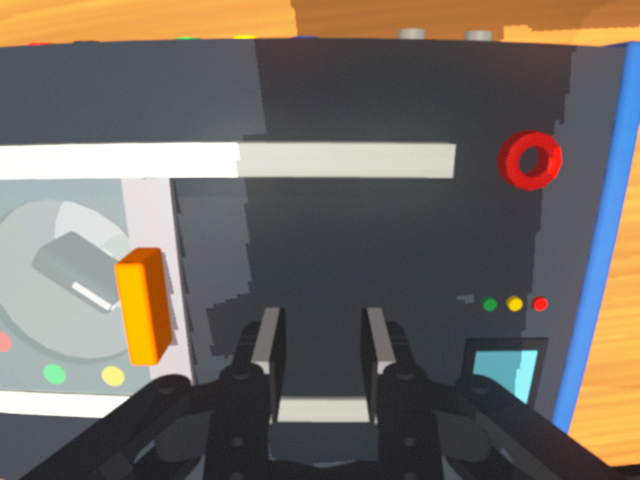

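The fin now appears at (140,300) but the fingers are at (320,350), so they passed over or beside it. I'll check the geometry.

Run:
```python
from h import *
c,T=load()
P=pix2plane(c,T,[(117,263),(160,263),(164,345),(131,364),(158,364)],.136)
for p in P: d=p-WELL; print(np.round([d@CX*1000,d@CY*1000],1))
Tt=T@np.linalg.inv(np.array(c["mount"]))
for t in [(.022,.014,0),(.022,-.014,0),(.022,-.014,.011),(.022,-.014,-.011),(0,0,0)]:
    print(t,proj(c,T,(Tt@np.array([*t,1]))[:3]).round(0))
print(manip.get_width())
for h in [84.2+54,66,84.2+54-180,66-180]:
    print(h,manip.solve_ik(C(0,0,.15),down(np.radians(h))))
```

```text
[-23.7  42.2]
[-23.8  58.8]
[11.7 55.9]
[21.  40.7]
[20.8 52.2]
(0.022, 0.014, 0) [[356. 301.]]
(0.022, -0.014, 0) [[291. 301.]]
(0.022, -0.014, 0.011) [[291. 323.]]
(0.022, -0.014, -0.011) [[290. 277.]]
(0, 0, 0) [[324. 326.]]
0.02768739960120202
138.2 None
66 [-2.34509881e-01  4.51099826e-01  1.80155169e+00 -4.44089210e-16
  8.88941140e-01 -1.38642719e+00]
-41.80000000000001 [-0.23450988  0.45109983  1.80155169  0.          0.88894114  0.49503775]
-114 [-0.23450988  0.45109983  1.80155169  0.          0.88894114  1.75516547]
```

Run:
```python
from h import *
c,T=load()
Tt=T@np.linalg.inv(np.array(c["mount"]))
for x in np.arange(.022,-.03,-.005):
    print(x,[proj(c,T,(Tt@np.array([x,y,z,1]))[:3])[0].round(0).tolist() for y,z in [(.014,-.011),(-.014,-.011),(-.014,.011)]])
a=cv2.imread("pics/w4.png")[230:480,190:450]
cv2.imwrite("pics/w4a.png",cv2.resize(a,None,fx=2.3,fy=2.3,interpolation=cv2.INTER_CUBIC))
```

```text
0.022 [[357.0, 277.0], [290.0, 277.0], [291.0, 323.0]]
0.016999999999999998 [[358.0, 282.0], [289.0, 282.0], [291.0, 329.0]]
0.011999999999999997 [[359.0, 287.0], [288.0, 287.0], [290.0, 335.0]]
0.006999999999999996 [[360.0, 292.0], [287.0, 292.0], [289.0, 342.0]]
0.001999999999999995 [[361.0, 298.0], [286.0, 298.0], [288.0, 349.0]]
-0.003000000000000006 [[362.0, 304.0], [285.0, 304.0], [287.0, 356.0]]
-0.008000000000000007 [[364.0, 310.0], [284.0, 310.0], [286.0, 363.0]]
-0.013000000000000005 [[365.0, 317.0], [283.0, 317.0], [285.0, 371.0]]
-0.01800000000000001 [[366.0, 324.0], [282.0, 324.0], [284.0, 380.0]]
-0.023000000000000013 [[368.0, 332.0], [280.0, 332.0], [283.0, 389.0]]
-0.02800000000000001 [[369.0, 340.0], [279.0, 340.0], [281.0, 398.0]]
```

View pics/w4a.png

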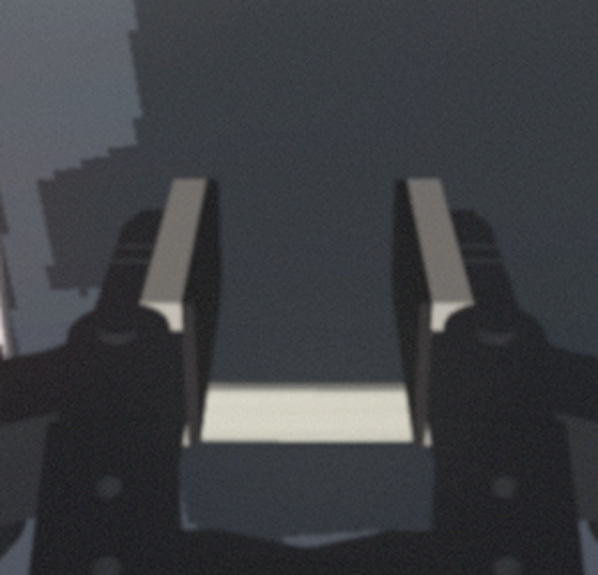

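Run:
```python
from h import *
o=down(YAW+np.pi/2)
manip.servo_line(C(0,.120,.16),rate=.1)
manip.servo_line(C(0,.0465,.16),rate=.15)
manip.servo_line(C(0,.0465,.142),rate=.08)
f0=np.mean([F() for _ in range(5)],0)
print(manip.get_time(),f0)
for z in np.arange(.139,.126,-.002):
    manip.servo_line(C(0,.0465,z),rate=.03)
    f=F()-f0; print(round(manip.get_time(),2),q(0),f.round(2))
    if f[2]>2.5: break
c,T=wrist("pics/w5.png")
```

```text
9.25 [ 1.48 -1.05  0.06]
9.5 [3.0000e-02 4.6600e+01 1.3898e+02] [-1.35  1.57 -0.77]
9.75 [-2.0000e-02  4.6460e+01  1.3701e+02] [-0.63  0.91  0.39]
10.0 [-1.2000e-01  4.6490e+01  1.3487e+02] [-1.15  1.52 -0.61]
10.25 [-1.3000e-01  4.6500e+01  1.3282e+02] [-0.87  0.62 -1.19]
10.5 [-9.0000e-02  4.6480e+01  1.3086e+02] [-1.31  1.36 -0.1 ]
10.75 [-1.0000e-01  4.6510e+01  1.2885e+02] [-1.94  1.83  0.02]
11.0 [-1.1000e-01  4.6500e+01  1.2683e+02] [-1.7   1.34 -0.52]
```

View pics/w5.png

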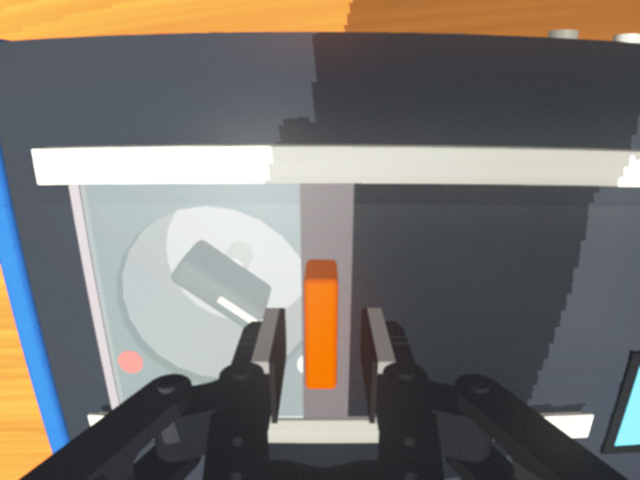

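```bash
cat >> h.py <<'E'
def FA(n=4):
    L=[]
    for _ in range(n):
        L.append(F()); manip.hold(.02)
    return np.mean(L,0).round(2)
E
python3 - <<'E'
from h import *
f0=FA(6);print(f0,manip.get_time())
for z in np.arange(.124,.1135,-.0025):
    manip.servo_line(C(0,.0465,z),rate=.03)
    f=FA()-f0; print(round(manip.get_time(),2),q(0),f.round(2))
    if f[2]>2: break
c,T=wrist("pics/w6.png")
E
```

```text
[ 0.07 -0.02  0.13] 11.15
11.47 [-8.0000e-02  4.6490e+01  1.2389e+02] [ 0.4  -0.04  0.  ]
11.78 [-5.0000e-02  4.6500e+01  1.2141e+02] [ 0.43  0.32 -0.4 ]
12.1 [-4.0000e-02  4.6490e+01  1.1893e+02] [-0.44 -0.26 -0.24]
12.42 [-3.0000e-02  4.6490e+01  1.1644e+02] [ 0.14 -0.18  0.15]
12.73 [-5.0000e-02  4.6510e+01  1.1391e+02] [-0.71  0.36  0.17]
```

View pics/w6.png

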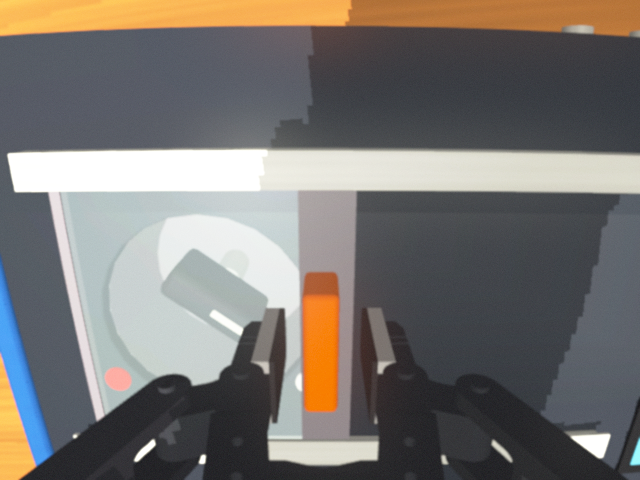

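Run:
```python
from h import *
f0=FA(4)
for y in [.053,.056,.060,.064]:
    manip.servo_line(C(0,y,.114),rate=.04)
    f=FA()-f0; print(round(manip.get_time(),2),q(0),f.round(2))
    if np.linalg.norm(f)>8: break
c,T=wrist("pics/w7.png")
```

```text
13.22 [3.0000e-02 5.3190e+01 1.1406e+02] [ 0.16 -0.99 -0.13]
13.54 [ -0.    56.09 114.01] [ 0.23 -1.    0.14]
13.86 [ -0.    60.23 114.  ] [ 0.16 -0.46  0.31]
14.18 [-2.0000e-02  6.4270e+01  1.1399e+02] [ 0.35 -0.42  0.01]
```

View pics/w7.png

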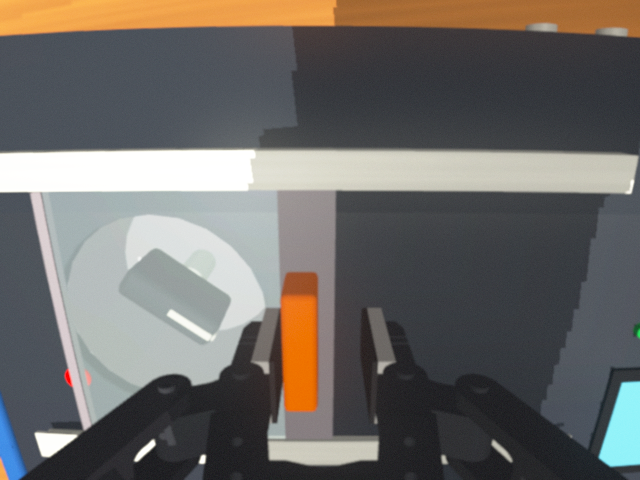

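The guard moves with the left finger now. I'll carry on to about 104 mm.

Run:
```python
from h import *
for y in [.100,.140,.148,.154]:
    manip.servo_line(C(0,y,.114),rate=.08)
    print(round(manip.get_time(),2),q(0),FA(2))
c,T=wrist("pics/w8.png")
```

```text
14.82 [ -0.12 100.84 113.97] [-0.46  0.17  0.34]
15.51 [-8.0000e-02  1.4066e+02  1.1399e+02] [-0.62  0.2   0.02]
15.79 [-3.0000e-02  1.4837e+02  1.1398e+02] [ 0.08 -0.5   0.05]
16.07 [3.0000e-02 1.5435e+02 1.1402e+02] [ 0.2  -0.72  0.06]
```

View pics/w8.png

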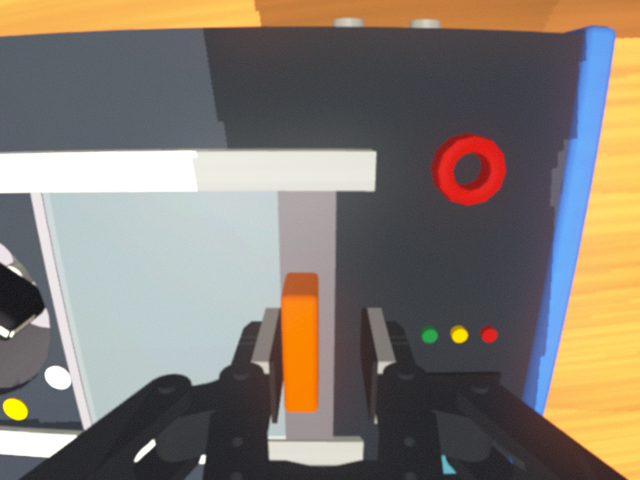

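Run:
```python
from h import *
c,T=load()
for p in pix2plane(c,T,[(43,195),(88,430)],.114): d=p-WELL; print("plate edge",np.round([d@CX*1000,d@CY*1000],1))
manip.servo_line(C(0,.1575,.114),rate=.08); print(FA(3))
manip.servo_line(C(0,.152,.114),rate=.08)
manip.servo_line(C(0,.152,.165),rate=.15)
o=down(YAW+np.radians(54-90)); print(np.degrees(YAW)+54-90)
manip.move_to(C(0,0,.165),o)
print(round(manip.get_time(),2),q(0),manip.get_joint_positions().round(3),manip.get_width())
c,T=wrist("pics/w9.png")
```

```text
plate edge [-51.2  55.4]
plate edge [52.1 52.2]
[-0.01 -0.54 -0.2 ]
-41.8
18.89 [ -0.19   0.21 164.58] [-0.234  0.431  1.793  0.     0.919  0.494] 0.028020021413676113
```

View pics/w9.png

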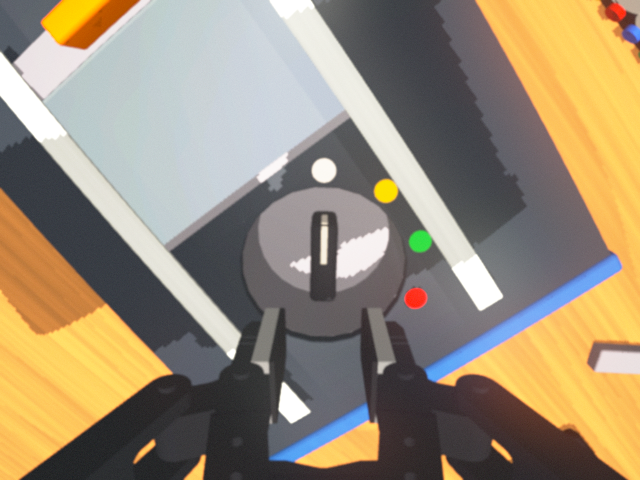

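The bar is vertical at u≈323, midway between the fingers, and the guard is clear of the well. I'll refine the well axis from the four dots.

Run:
```python
from h import *
from scipy.optimize import least_squares
c,T=load()
dots=pix2plane(c,T,[(324,170.5),(386,191),(420,241),(416,298.5)],.108)
A=np.radians([54,18,-18,-54])
res=lambda p:(p[:2]+.05*np.stack([np.cos(A+p[2]),np.sin(A+p[2])],1)-dots[:,:2]).ravel()
s=least_squares(res,[.557,-.12,-.1]);print("well",s.x,np.degrees(s.x[2]),s.fun.round(4)*1000)
a=cv2.imread("pics/w9.png")[160:350,220:430]
cv2.imwrite("pics/w9a.png",cv2.resize(a,None,fx=3,fy=3,interpolation=cv2.INTER_CUBIC))
B=pix2plane(c,T,[(324,213),(323,298)],.102)
print(B,B.mean(0),np.degrees(np.arctan2(*(B[0]-B[1])[1::-1])))
```

```text
well [ 0.56006847 -0.12195387 -0.10269209] -5.883823117679075 [-0.1 -0.  -0.   0.   0.  -0.2  0.   0.2]
[[ 0.57888342 -0.10113976  0.102     ]
 [ 0.5476747  -0.13536144  0.102     ]] [ 0.56327906 -0.1182506   0.102     ] 47.63651250275887
```

View pics/w9a.png

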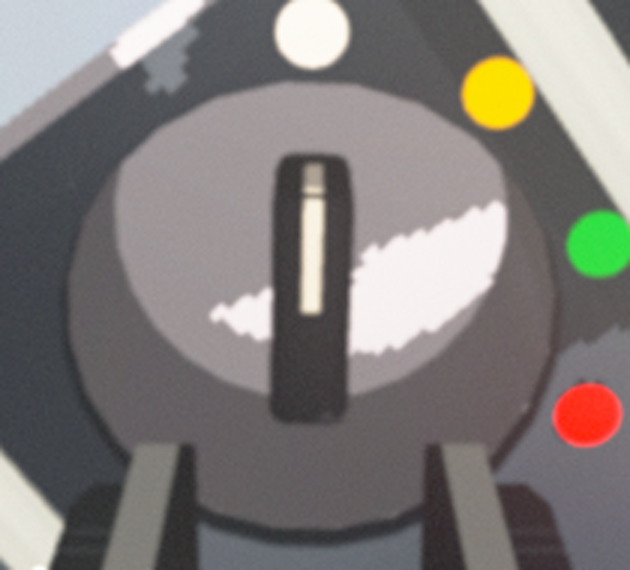

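```bash
sed -i 's/^WELL=.*/WELL=np.array([.5601,-.1218,.108])/' h.py
python3 - <<'E'
from h import *
f0=FA(5);print(f0)
for z in [.125,.110,.100,.093,.086]:
    manip.servo_line(C(0,0,z),rate=.06)
    f=FA(2)-f0; print(round(manip.get_time(),2),q(0),f.round(2))
    if np.linalg.norm(f)>5: break
else:
    for w in [.020,.017]:
        manip.command_gripper(w,20); print(w,manip.get_width(),(FA(4)-f0).round(2),round(manip.get_time(),2))
c,T=wrist("pics/w10.png")
E
```

```text
[-0.06 -0.06  0.29]
19.88 [ 2.6000e-01 -4.0000e-02  1.2522e+02] [ 0.18  0.21 -0.55]
20.31 [-2.2000e-01  2.0000e-02  1.0964e+02] [-0.38 -0.14  0.05]
20.66 [-2.000e-01  2.000e-02  9.968e+01] [ 0.74 -0.64 -0.99]
20.96 [-1.900e-01  3.000e-02  9.271e+01] [ 0.48 -0.21  0.1 ]
21.26 [-2.500e-01  3.000e-02  8.566e+01] [-0.16  0.13 -0.27]
0.02 0.02040441329608491 [ 0.58  0.06 -0.37] 21.57
0.017 0.017219891097123546 [ 0.16  0.12 -0.41] 21.86
```

View pics/w10.png

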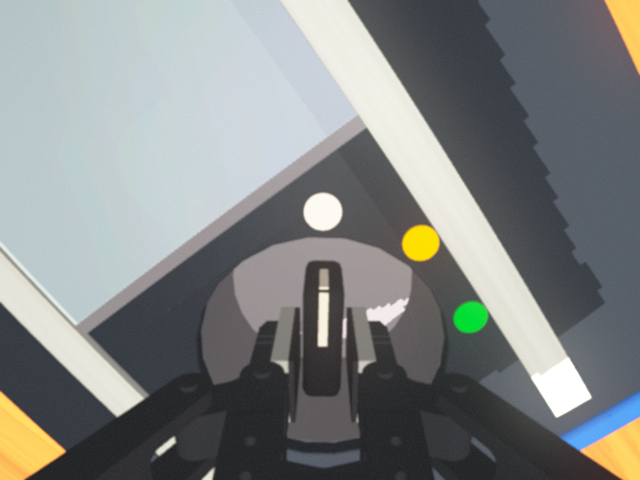

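The bar is centred between the pads (323 against 295/350). I'll close gently and then grip.

Run:
```python
from h import *
f0=FA(5);print(f0)
for w,g in [(.0155,20),(.012,20)]:
    manip.command_gripper(w,g); print(w,manip.get_width(),(FA(5)-f0).round(2),np.round(manip.get_torque(),2),q(0),round(manip.get_time(),2))
```

```text
[ 0.03  0.03 -0.12]
0.0155 0.015430050842899357 [0.1  0.05 0.53] [0.04 0.04 0.03] [-1.000e-02 -0.000e+00  8.599e+01] 22.29
0.012 0.013261920307614423 [-0.57  0.4   1.96] [0.11 0.14 0.01] [-3.000e-02  2.000e-02  8.606e+01] 22.59
```

Run:
```python
from h import *
manip.command_gripper(.010,40)
print(manip.get_width(),FA(5),round(manip.get_time(),2))
z=.086
while z>.0685:
    z-= .001 if z>.0830 else .0004
    manip.servo_line(C(0,0,z),rate=.02)
    f=FA(3); print(round(manip.get_time(),2),q(0),f)
    if f[2]>10.7 or np.hypot(f[0],f[1])>6: break
print(manip.get_width(),FA(6),q(0))
```

```text
0.013182699345771895 [-1.16  0.63  3.72] 22.89
23.19 [1.300e-01 1.000e-02 8.534e+01] [-2.13  0.91  6.6 ]
23.49 [ 1.300e-01 -1.000e-02  8.438e+01] [-1.33  1.01  6.69]
23.79 [ 1.700e-01 -1.000e-02  8.339e+01] [-1.8   1.19  6.96]
24.09 [ 1.4e-01 -1.0e-02  8.3e+01] [-1.62  0.52  6.97]
24.39 [ 1.500e-01 -1.000e-02  8.263e+01] [-2.3   0.89  7.06]
24.69 [1.500e-01 1.000e-02 8.223e+01] [-1.81  0.84  7.13]
24.99 [ 1.800e-01 -1.000e-02  8.184e+01] [-1.72  0.92  7.77]
25.29 [ 1.800e-01 -3.000e-02  8.145e+01] [-1.61  0.86  7.64]
25.59 [ 0.17 -0.   81.05] [-1.92  0.42  7.42]
25.89 [ 0.19  0.   80.69] [-2.11  0.72  7.25]
26.19 [ 1.800e-01 -1.000e-02  8.026e+01] [-2.26  1.04  7.7 ]
26.49 [ 1.800e-01 -2.000e-02  7.988e+01] [-2.03  0.92  6.64]
26.79 [ 0.23  0.   79.65] [-2.52  0.78  8.95]
27.09 [ 0.33  0.   79.51] [-2.89  0.91 11.39]
0.01285068267442425 [-2.99  0.89 11.53] [ 3.500e-01 -3.000e-02  7.954e+01]
```

```bash
cat > turn.py <<'E'
from h import *
import sys
zc=.0786
def step(a,z=zc):
    o=down(YAW+np.radians(54-90)-a)
    manip.move_to(C(0,0,z),o)
    f=FA(3); t=manip.get_torque()
    h=R.from_rotvec(manip.get_ee_rot()).as_matrix()[:,1]
    print(round(a,2),round(manip.get_time(),2),q(0),f,"Mz",round(t[2],3),"hd",np.degrees(np.arctan2(h[1],h[0])).round(1),flush=True)
    return f,t
E
python3 - <<'E'
from turn import *
for a in [.06,.15,.3]:
    f,t=step(a)
    if f[2]<9.5 or f[2]>14 or abs(t[2])>.4: break
print(manip.get_width())
E
```

```text
0.06 27.49 [ 0.3   0.   79.49] [-2.94  1.26 10.76] Mz -0.041 hd -45.2
0.15 27.79 [ 3.00e-01 -3.00e-02  7.95e+01] [-3.13  0.58 10.93] Mz -0.015 hd -50.4
0.3 28.11 [2.70e-01 2.00e-02 7.95e+01] [-3.05  0.98 11.  ] Mz -0.038 hd -59.0
0.012905861081602306
```

Run:
```python
from turn import *
for a in [.55,.8,1.0]:
    f,t=step(a)
    if f[2]<9 or f[2]>14 or abs(t[2])>.4: break
print(manip.get_width())
c,T=wrist("pics/w11.png")
```

```text
0.55 28.51 [2.700e-01 5.000e-02 7.949e+01] [-3.    1.25 10.95] Mz -0.003 hd -73.3
0.8 28.91 [2.400e-01 7.000e-02 7.951e+01] [-3.15  1.04 11.44] Mz -0.013 hd -87.6
1.0 29.27 [ 0.26  0.12 79.51] [-2.74  1.34 11.54] Mz -0.028 hd -99.1
0.012793867601122166
```

View pics/w11.png

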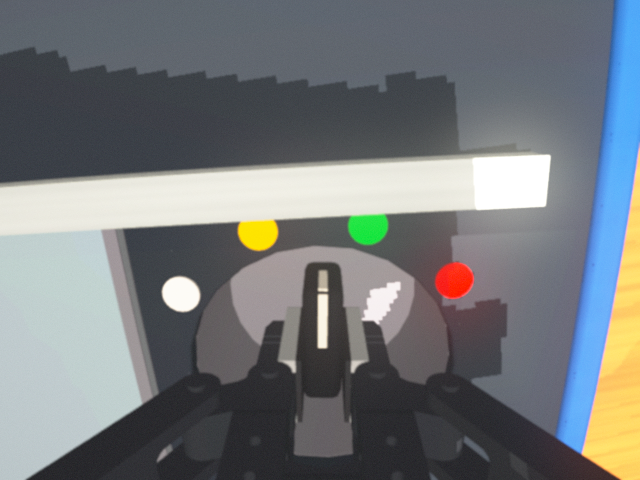

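The knob turns with the tool. Its pointer (323,290) is just short of green (368,225). I'll finish the turn, then follow the spring up before releasing.

Run:
```python
from turn import *
for a in [1.15,1.257]:
    f,t=step(a)
    if f[2]<9 or f[2]>14 or abs(t[2])>.4: break
manip.hold(.4)
c,T=wrist("pics/w12.png")
print(manip.get_width(),FA(4))
```

```text
1.15 29.63 [ 0.23  0.13 79.51] [-3.33  1.4  11.18] Mz -0.038 hd -107.7
1.26 29.93 [ 0.26  0.15 79.51] [-3.38  1.23 11.63] Mz -0.026 hd -113.8
0.012860320602634001 [-3.26  2.34 11.81]
```

View pics/w12.png

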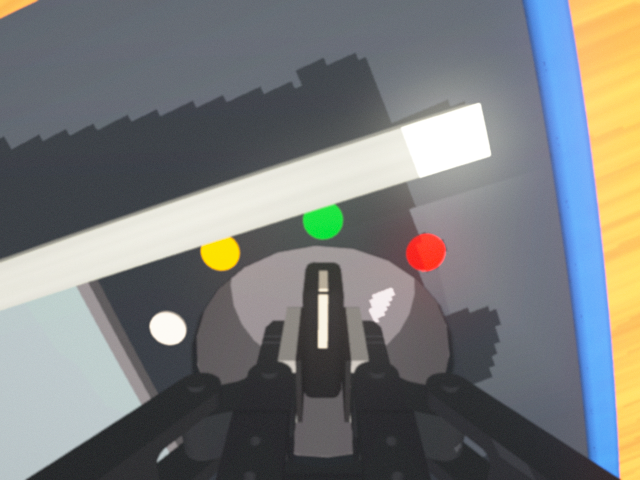

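The pointer at u=323 lines up with green at (323,220). Letting the knob up now.

Run:
```python
from h import *
for z in [.0805,.083,.0848,.0856]:
    manip.servo_line(C(0,0,z),rate=.03)
    f=FA(3); print(round(manip.get_time(),2),q(0),f)
    if f[2]<3: break
manip.command_gripper(.0165,20); print(manip.get_width(),FA(4))
manip.command_gripper(.024,20); print(manip.get_width(),FA(4))
manip.servo_line(C(0,0,.125),rate=.08)
manip.servo_line(C(0,0,.165),rate=.12)
print(round(manip.get_time(),2),q(0),FA(4))
c,T=wrist("pics/w13.png")
```

```text
30.75 [5.000e-02 2.000e-01 8.099e+01] [-1.81  1.57  7.1 ]
31.05 [2.000e-02 2.200e-01 8.341e+01] [-2.4   2.16  6.76]
31.35 [1.000e-02 2.200e-01 8.516e+01] [-2.13  1.84  6.09]
31.65 [5.000e-02 2.000e-01 8.597e+01] [-2.31  1.9   6.02]
0.01635002698913978 [-0.07 -0.08  0.07]
0.0242602566366338 [-0.15 -0.12 -0.56]
33.37 [-1.800e-01  1.000e-02  1.648e+02] [-0.17 -0.11 -0.01]
```

View pics/w13.png

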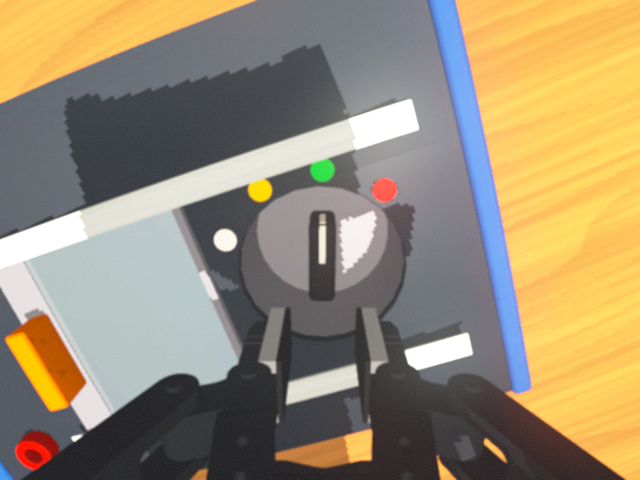

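The knob is out at green (pointer (322,240), dot (322,170)). The guard's fin is at (45,365). Closing the guard.

Run:
```python
from h import *
o=down(YAW-np.pi/2)
manip.move_to(C(0,.149,.165),o)
manip.command_gripper(.030,20)
c,T=wrist("pics/w14.png")
f0=FA(4)
for z in [.140,.125,.114]:
    manip.servo_line(C(0,.149,z),rate=.06)
    f=FA(2)-f0; print(round(manip.get_time(),2),q(0),f)
    if np.linalg.norm(f)>4: break
c,T=wrist("pics/w15.png")
```

```text
35.08 [ -0.   149.06 139.82] [ 0.32 -0.32 -0.24]
35.52 [ -0.18 148.98 124.69] [-0.55 -0.45 -0.82]
35.88 [ -0.24 148.97 113.64] [-0.43  0.06 -0.51]
```

View pics/w15.png

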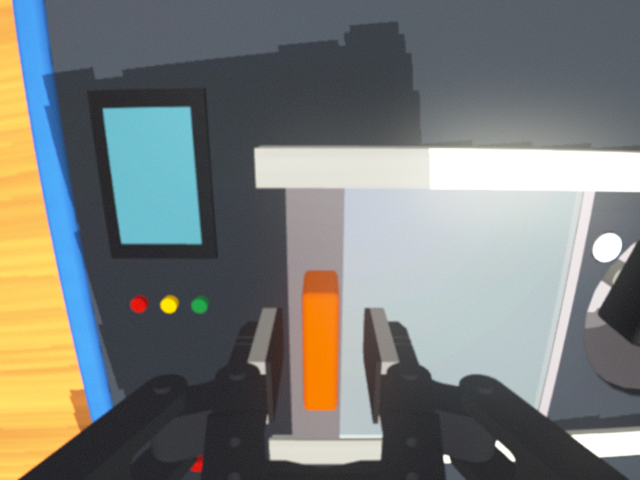

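Run:
```python
from h import *
for y in [.100,.060,.040,.036]:
    manip.servo_line(C(0,y,.114),rate=.08)
    print(round(manip.get_time(),2),q(0),FA(3))
y=.036
while y>.026:
    y-=.0007
    manip.servo_line(C(0,y,.114),rate=.02)
    f=FA(4); print(round(manip.get_time(),2),q(0),f)
    if f[1]>3.5: break
c,T=wrist("pics/w16.png")
```

```text
36.69 [ -0.12  99.47 113.9 ] [ 0.17 -0.11  0.39]
37.39 [  0.14  59.28 114.08] [ 0.35 -0.18 -0.01]
37.84 [2.000e-02 3.926e+01 1.140e+02] [-0.11 -0.15 -0.32]
38.14 [  0.    35.81 113.99] [-0.08  0.02  0.15]
38.51 [2.000e-02 3.539e+01 1.140e+02] [-0.39  0.91  0.11]
38.83 [ -0.    34.75 114.01] [0.02 2.52 0.51]
39.14 [  0.    33.88 114.01] [0.02 2.48 0.2 ]
39.46 [-3.0000e-02  3.3360e+01  1.1399e+02] [-0.24  4.26  0.51]
```

View pics/w16.png

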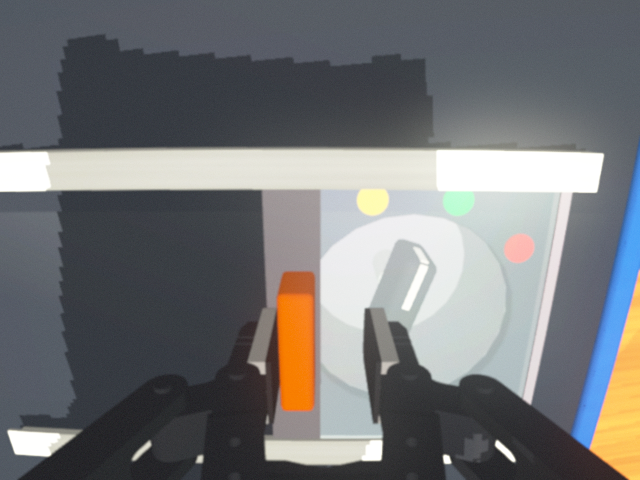

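Run:
```python
from h import *
y=.0332
while y>.029:
    y-=.0005
    manip.servo_line(C(0,y,.114),rate=.02)
    f=FA(4); print(round(manip.get_time(),2),round(y,4),q(0),f)
    if f[1]>5.5: break
```

```text
39.83 0.0327 [-1.0000e-02  3.3310e+01  1.1402e+02] [0.01 7.24 0.77]
```

It is firmly at the closed stop. Backing off, rising and inspecting.

Run:
```python
from h import *
manip.servo_line(C(0,.041,.114),rate=.05); print(q(0),FA(4))
manip.servo_line(C(0,.041,.165),rate=.12)
manip.servo_line(C(-.0,.02,.30),rate=.25)
manip.move_to(C(-.03,.03,.36),down(YAW+np.pi/2))
manip.hold(.3)
print(round(manip.get_time(),2),q(0),FA(4))
c,T=wrist("pics/w17.png")
a=cv2.imread("pics/w17.png")[140:310,205:375]
cv2.imwrite("pics/w17a.png",cv2.resize(a,None,fx=3.5,fy=3.5,interpolation=cv2.INTER_CUBIC))
t=manip.camera("top"); cv2.imwrite("pics/top2.png",t["image"][:,:,::-1])
d=np.abs(t["image"].astype(int)-cv2.imread("pics/top0.png")[:,:,::-1]).max(2)>50
cv2.imwrite("pics/diff.png",(d*255).astype(np.uint8))
```

```text
[-1.0000e-02  4.0950e+01  1.1398e+02] [-0.23 -0.17  0.29]
44.42 [-30.01  30.   360.  ] [-0.25  0.17  0.46]
```

View pics/w17a.png

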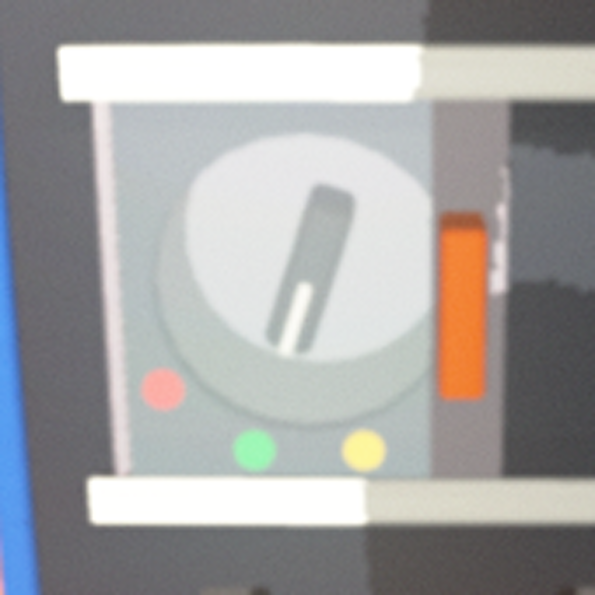

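View pics/top2.png

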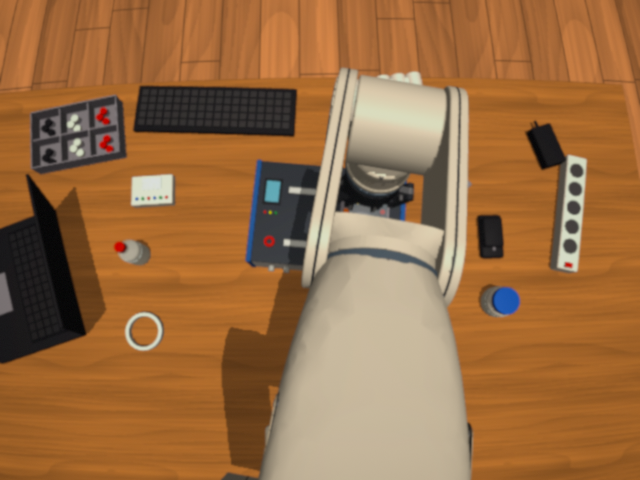

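View pics/w17.png

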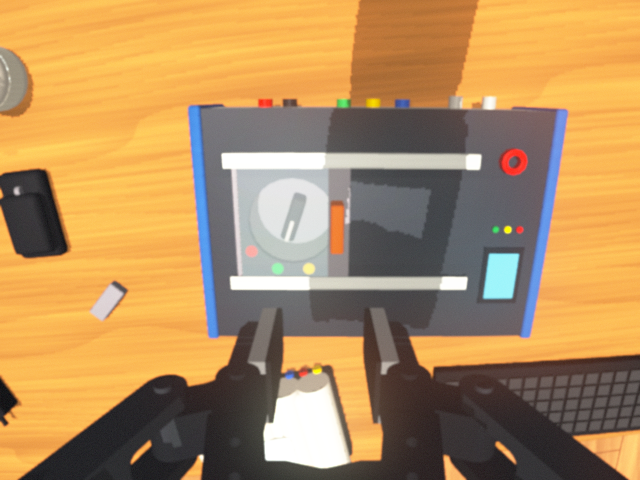

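The pointer is at green, the plate is over the well, the ring (514,162) has not moved, and nothing is touched. One last numeric check, then I hand in.

Run:
```python
from h import *
c,T=load()
f=lambda L:[(205+(u+.5)/3.5-.5,140+(v+.5)/3.5-.5) for u,v in L]
P=pix2plane(c,T,f([(440,230),(487,230),(485,398),(440,398)]),.136)-WELL
print("fin y",(P@CY*1000).round(1),"guard",(P@CY).mean()*1000-42)
L=pix2plane(c,T,f([(304,285),(287,350)]),.102); d=L[1]-L[0]
a=np.arctan2(d[1],d[0])-YAW; print("dial",np.radians(54)-a)
manip.hold(.3); print(manip.get_joint_vel().round(4),manip.get_time())
manip.sign_off()
```

```text
fin y [36.4 48.2 48.3 36.6] guard 0.37860504633823666
dial 1.2112608063659156
[-0.0012 -0.0003 -0.0014 -0.0011 -0.0005  0.0001] 44.8917
the job is handed in; nothing more can be done
```

The selector is set to green and the guard is shut again. I handed the job in at about 45 s; no verdict was reported.

- **Guard open:** I pushed it open by its fin without gripping, to about 108 mm by camera. My first pass went over the fin and moved nothing. At that opening the fingertips stood about 25 mm farther back than the stated 22 mm ahead of the TCP.
- **Knob:** I gripped the bar at 20 N, then 40 N, and pushed until the bottom stop was felt about 6.5 mm in. Total push stayed between 10.8 and 11.8 N. I turned it 1.257 rad clockwise, with a turning moment of 0.04 N m or less. I then let it spring up and released it; in the picture it stood at its original height, pointing at green.
- **Guard closed:** I pushed it shut until the stop was felt, peaking at about 7.2 N, then backed off and lifted clear.

**Last checks:**
- **Guard:** about 0.4 mm from shut by camera.
- **Dial:** about 1.21 rad from the pointer line, a rough reading. The grip heading gave 1.257, and both are inside 1.127–1.387.
- **Contact:** force readings were within noise (under 0.5 N), and the arm was still.
- **Bystanders:** those visible in the last pictures had not visibly moved. The arm hid part of the desk in the top view, and I compared positions by eye only.

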